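# Check the hand brake of the pump trolley

### The job

The brake of the pump trolley parked at the bench has just been readjusted: check that its red hand lever stops short of the push bar. Reach in front of the lever and press it towards the bar with the backs or outsides of your fingers until it comes up firm on its stop, hold it firmly there for about two seconds, then ease it back out to rest without letting it snap, and move clear. Do not grip or hook the lever, do not force it, and leave the things on the deck where they stand.

Things in the scene. Friction and masses are not known exactly. Their poses are not given: they have to be found in the camera images.
- brake_lever (a joint): Angle of the red brake lever, rad: 0 at rest, growing as it is pressed to the bar. It swings level about an upright pin, 36 mm in front of the bar's axis. Light spring: at lever_pad about 1 N starts it, 3 N at most holds it short of its stop. It stops dead between 0.10 and 0.26 rad, 12 to 30 mm short of the rubber grip. A firm check push is 8 to 20 N; over 45 N strains it.
- lever_pad (a point): Spot to press: middle of the outer face of the red blade (10 mm thick, 16 mm high). Moves with the lever. At rest +x points level away from the bar, +y along the bar to the lever's tip, +z up; press along -x. The pin lies 95 mm back along -y, the 18 mm ball tip 33 mm on along +y; the blade leans 0.19 rad outwards that way. Free air 100 mm below, 75 mm in front, and above.
- brake_mount: Black clamp with fluid reservoir carrying the lever, on the left half of the push bar seen from the robot. Origin on the bar's axis, beside the pivot pin. +x level, from the bar to the lever and on over the deck; +y along the bar to the lever's tip; +z up. Clamp 28 mm long, 42 mm across; the reservoir reaches 32 mm up and 75 mm along -y.
- stop_screw: Steel grub screw, 8 mm, with brass lock nut, between bar and lever, 32 mm along the bar (+y) from the pivot pin; the pressed blade lands on it. Origin at its round tip, pointing +x, away from the bar. Set differently each time, cannot move; at rest the blade stands 3 to 8 mm off it.
- trolley: Fixed trolley beyond the bench. Origin at bench height below the middle of its push bar: 25 mm tube along y, axis 170 mm up, 32 mm rubber grips at 135 to 235 mm either side, ends bent forward at y = +-270 mm to posts 40 mm square at x = 170, 205 mm high. +x leads over the deck: steel, top 30 mm above origin, x = 150 to 710, lip 16 mm high, pump on its far end.
- bottle: White plastic bottle with red cap, 72 mm diameter, 155 mm high, loose on the deck; origin at the centre of its underside. Leave it.
- beaker: Open glass beaker, 68 mm diameter, 85 mm high, loose on the deck; origin at the centre of its underside. Leave it.
- spanner: Steel open-ended spanner 150 mm long lying on the deck; origin under its middle. Leave it.
Things that resemble listed ones, but are neither listed nor needed, are in the scene too. What is shaped like the bottle but yellow is not meant.

How it is judged:
By the outcome, as a careful person would: the job done as asked, in the order asked, and still so for the second after the job is handed in, with the robot touching nothing.
It also fails if it takes over 42 s, if anything falls off the work surface, if the arm or the gripper's body presses on something with over 40 N, if the wrist force passes 120 N, or if a joint passes its speed limit or range.

### The arm

A 6-joint arm with a two-finger parallel gripper is mounted at the origin on the work surface. World frame = base frame: x ahead of the robot, y to its left, z up, the work surface at z = 0. Lengths are in mm, angles in rad, forces in N, time in s.
With the tool pointing down it reaches from about 350 to 775 mm from the base axis. Payload 7.3 kg.
Tool frame: the origin (TCP) lies at the centre of the arm's flange, where the gripper is bolted on; the fingertips stand 178 mm ahead of it and the grasp point (between the pads) lies 159 mm ahead of it; z points along the fingers, y is the direction in which the jaws open and shut (so a half turn about z gives the same grasp; the last joint's range is limited). The gripper opens to 92 mm and grips with 3 to 60 N. Pads are 19 mm wide; open, the fingers measure 130 mm over their backs; the gripper's body (75 mm by 190 mm) begins 47 mm behind the grasp point.
Start: joints at [1.117, 0.342, 1.524, -0, 1.275, -0.146], TCP at [159.034, 500.336, 404.741] pointing down, gripper open.
Joint ranges: [-2.53, 2.53], [-0.77, 2.02], [0.04, 2.7], [-1, 4.14], [0.28, 2.66], [-3.11, 3.11]. Speed limits (rad/s): [2.57, 2.57, 3.14, 3.14, 3.14, 3.14].

### API

Orientations are given as [roll, pitch, yaw] about the fixed x, y, z axes, in that order (R = Rz(yaw) Ry(pitch) Rx(roll)).
In Python, from plant import get_obs, capture, close_job gives the robot as it stands. The module is installed in compiled form; this text tells all that it offers.
- The arm moves only by the shell command python3 -m pendant 'ROWS'. ROWS is JSON, a list of rows, each a list of 3 entries, a list of its own where there are three numbers: the shift along the tool's x, y, z in m, then the turn, a rotation vector about the tool's x, y, z in rad, then the finger opening in m, from 0 to 0.0918. In form: [[[tx, ty, tz], [wx, wy, wz], fingers], ...]. A call has 1 to 10 rows; each row is the pose to reach, as a shift and turn from the pose commanded when the call began, along the tool's axes at that moment; what a row does not reach only later rows make up. A row lasts 1/12 s, in which the tool goes at most 41.7 mm and 7.16 degrees, less where a joint would pass 70% of its speed; a pose out of reach is approached as far as the arm can. A call with a gripper value outside its range is refused whole. The fingers move at their own pace and stop on an object; the grip force is fixed at half the most. Time passes only in rows, so rows that repeat a pose let the fingers close. It gives the time, the measured TCP pose, the force and the opening at its end, in the units of the state.
- get_obs(): the state, without advancing time (a new reading comes with each control period).
- capture(name): name is "scene" or "side" or "wrist"; returns a dict with "color" (420x560x3 uint8, red, green, blue), "mtx" (3x3 intrinsics, pixels), "dist" ([k1, k2, p1, p2, k3] as OpenCV has them; the pictures are not rectified), "rvec" (rotation vector, rad) and "tvec" (3), from world to camera coordinates, as OpenCV has them. Camera axes: x right, y down, z forward; pixel columns grow to the right and rows downward; lengths in mm; the calibration is good to about 2 mm. A picture is of the moment at which its call begins. There is no depth.
- close_job(): hands the job in, once; it reports no verdict.
The state is a dict: "time": time; "joint_positions": joint angles; "dq": joint speeds; "tau": joint torques, N m; "tool_pos": TCP position; "tcp_rot": TCP orientation; "contact_force": force on the tool from outside, world axes, zero at the start; "moment": the same for the moment, N m; "grip_width": finger opening in mm.
Only numpy, scipy, OpenCV 4.12 (cv2) and the standard library are available. Lean on these libraries where they do the work, as an engineer would, in place of code of your own. Each camera call takes 0.05 s, during which the arm holds its last target. There are 200 camera calls.

## Working session

There is one attempt and no reset: what is moved stays moved. The work goes in short steps, Python scripts to look and compute and a shell command to move; the robot and the scene stay as the last step left them, time stands still between calls to the robot, and variables do not carry over. Pictures are saved under pics/ and viewed, about 8 in all and at most 12, crops included, and the job is handed in when it is done.

```bash
mkdir -p pics; cat > h.py <<'E'
import numpy as np, cv2, pickle
from plant import get_obs, capture
def snap(n,f):
    c=capture(n); cv2.imwrite(f'pics/{f}.png',c['color'][:,:,::-1]); pickle.dump(c,open(f'pics/{f}.pkl','wb')); return c
def load(f): return pickle.load(open(f'pics/{f}.pkl','rb'))
def ray(c,uv):
    R=cv2.Rodrigues(np.array(c['rvec'],float))[0]; t=np.array(c['tvec'],float).ravel()
    p=cv2.undistortPoints(np.array([[uv]],float),np.array(c['mtx']),np.array(c['dist']))[0,0]
    d=R.T@np.array([p[0],p[1],1]); return -R.T@t, d/np.linalg.norm(d)
def onz(c,uv,z):
    o,d=ray(c,uv); return o+d*(z-o[2])/d[2]
def tri(*obs):
    A=np.zeros((3,3));b=np.zeros(3);rs=[ray(c,uv) for c,uv in obs]
    for o,d in rs: P=np.eye(3)-np.outer(d,d);A+=P;b+=P@o
    x=np.linalg.solve(A,b); return x,[np.linalg.norm((np.eye(3)-np.outer(d,d))@(x-o)) for o,d in rs]
def proj(c,X): return cv2.projectPoints(np.array(X,float).reshape(-1,3),np.array(c['rvec'],float),np.array(c['tvec'],float),np.array(c['mtx']),np.array(c['dist']))[0].reshape(-1,2)
E
python3 - <<'E'
from h import *
a=snap('scene','s0');b=snap('side','d0');w=snap('wrist','w0')
cv2.imwrite('pics/sd0.png',np.vstack([a['color'],b['color']])[:,:,::-1][:, :])
for c in(a,b,w): print(ray(c,(280,210)))
print(get_obs())
E
```

```text
(array([1017.27145736,  -30.37125128,  924.50856627]), array([-0.53540895,  0.03147797, -0.84400616]))
(array([592.44992767, 510.72156784, 785.48343311]), array([-0.05875972, -0.60403392, -0.79478948]))
(array([ 86.21789652, 523.68700519, 383.27938298]), array([ 0.26014448, -0.10110277, -0.96026198]))
{'time': 0.15, 'joint_positions': array([ 1.11701505e+00,  3.42564083e-01,  1.52480659e+00,  3.92172919e-05,
        1.27536429e+00, -1.46003419e-01]), 'dq': array([ 7.65617899e-05, -1.17485043e-03, -2.01546453e-03,  2.65435333e-03,
       -1.12566329e-03,  5.32898921e-04]), 'tau': array([ 5.98550014e-04, -4.31470227e+01, -2.44354373e+01,  7.18116062e-02,
        5.39212720e-02, -8.29549822e-05]), 'tool_pos': array([158.97694504, 500.24970415, 404.20061442]), 'tcp_rot': array([-3.14046796e+00, -2.03295101e-04,  2.83380324e+00]), 'contact_force': array([-0.53857811, -0.14060984, -0.08565555]), 'moment': array([-0.05606893, -0.00895565,  0.02933913]), 'grip_width': 91.7903411631589}
```

View pics/s0.png

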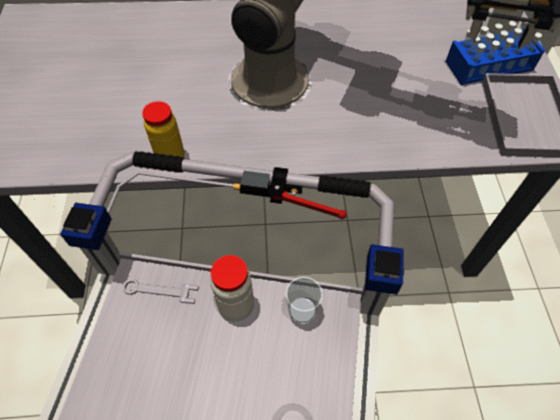

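View pics/d0.png

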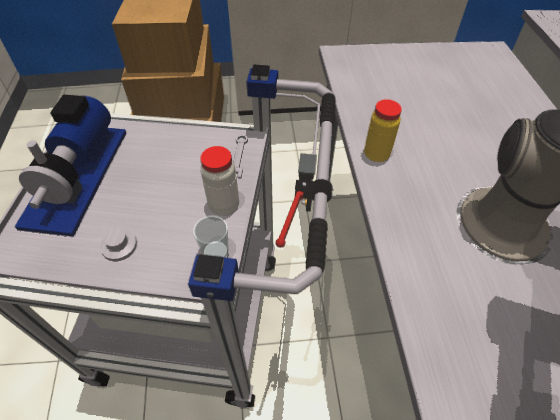

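The scene view shows the lever with its ball tip at about (343,214) and the pivot at about (280,192). In the side view the tip is at about (281,242). Next I'll enlarge both.

```bash
python3 - <<'E'
from h import *
a=load('s0')['color'];b=load('d0')['color']
A=cv2.resize(a[155:235,230:390],(800,400),interpolation=cv2.INTER_CUBIC)[:,:400*2]
B=cv2.resize(b[80:270,240:350],None,fx=4,fy=4,interpolation=cv2.INTER_CUBIC)
A=cv2.resize(a[165:225,230:390],(640,240),interpolation=cv2.INTER_CUBIC)
B=cv2.resize(b[140:260,250:340],(450,600),interpolation=cv2.INTER_CUBIC)
B2=cv2.resize(a[165:225,265:350][:, :],(340,240),interpolation=cv2.INTER_CUBIC)
C=np.zeros((600,800,3),np.uint8); C[:,:450]=B; C[:240,455:795]=B2
C[250:550,455:795]=cv2.resize(a[220:340,200:336],(340,300))
cv2.imwrite('pics/c0.png',C[:,:,::-1])
E
```

```text
(no output)
```

View pics/c0.png

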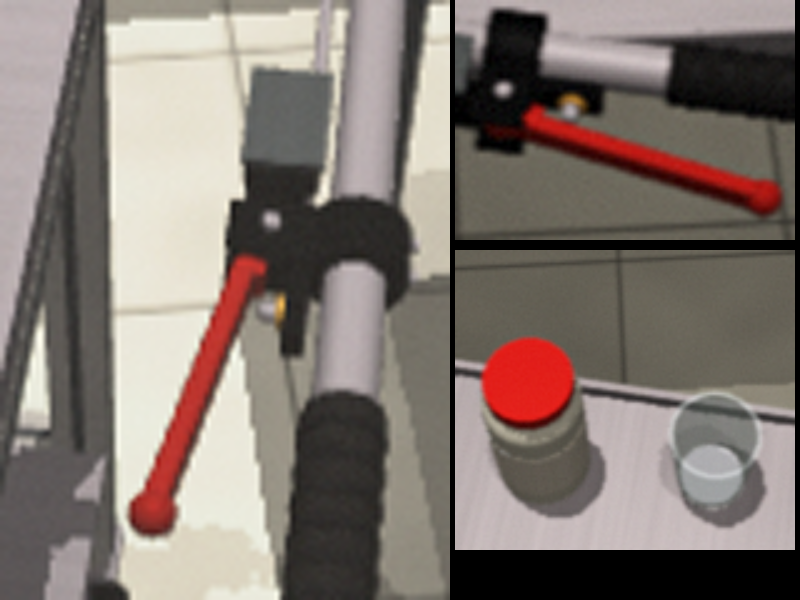

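```bash
python3 - <<'E'
from h import *
a=load('s0');b=load('d0')
ball,e=tri((a,(342.5,214)),(b,(280.6,242.2)));print('ball',ball,e)
pin,e=tri((a,(277,187.3)),(b,(304.2,183.8)));print('pintop',pin,e)
pt=lambda p,q:tri((a,p),(b,q))
print('postR(scene left)',pt((87,216),(262,71)),'postL',pt((386,262),(208,267)))
d=ball-pin;print(np.linalg.norm(d[:2]),np.degrees(np.arctan2(d[1],d[0])))
print('bottlecap',onz(a,(230,272),185),onz(b,(217,158),185),'beaker rim',onz(a,(303,293),115),onz(b,(211,231),115))
print('clamp inner',onz(a,(282,168),170))
E
```

```text
ball [552.92058904 113.90003784 168.8561412 ] [np.float64(0.41652719355083834), np.float64(0.41652719355087414)]
pintop [495.64624683  -5.57915222 183.44530689] [np.float64(0.14981247201460524), np.float64(0.14981247201459819)]
postR(scene left) (array([ 554.98863434, -342.23505206,  209.86460278]), [np.float64(2.2218814269965574), np.float64(2.2218814269967364)]) postL (array([673.93676924, 169.66986531, 201.72719684]), [np.float64(1.8793283084900994), np.float64(1.879328308490149)])
132.4976495395791 64.38849331818717
bottlecap [667.81241236 -94.56782075 185.        ] [662.31790829 -89.08856737 185.        ] beaker rim [684.08273166  31.30770976 115.        ] [682.51260666  40.13418956 115.        ]
clamp inner [440.12221207   7.37012294 170.        ]
```

```bash
cat > goto.py <<'E'
import sys
from h import *
from scipy.spatial.transform import Rotation as Ro
# usage: goto.py x y z  -> shift/turn in current tool axes for tool down, tool y along n
yaw=np.radians(float(sys.argv[4]) if len(sys.argv)>4 else 76)
o=get_obs(); R=Ro.from_euler('xyz',o['tcp_rot']); 
T=Ro.from_euler('xyz',[np.pi,0,yaw])
print('t',round(o['time'],2),'pos',o['tool_pos'].round(1),'rot',o['tcp_rot'].round(3),'F',o['contact_force'].round(2),'w',round(o['grip_width'],1))
print('shift m',(R.inv().apply(np.array(sys.argv[1:4],float)-o['tool_pos'])/1000).round(4),'turn',(R.inv()*T).as_rotvec().round(3))
E
python3 goto.py 589.5 67.6 425
python3 -m pendant '[[[-0.010,-0.005,-0.005],[0,0,0.04],0.04],[[-0.030,-0.015,-0.01],[0,0,0.1],0],[[-0.060,-0.03,-0.02],[0,0,0.18],0],[[-0.090,-0.045,-0.02],[0,0,0.26],0],[[-0.12,-0.06,-0.02],[0,0,0.34],0],[[-0.15,-0.075,-0.02],[0,0,0.42],0],[[-0.18,-0.09,-0.02],[0,0,0.5],0],[[-0.21,-0.105,-0.02],[0,0,0.58],0],[[-0.24,-0.12,-0.02],[0,0,0.66],0],[[-0.27,-0.14,-0.02],[0,0,0.75],0]]'
python3 goto.py 589.5 67.6 425
```

```text
t 0.15 pos [159.  500.2 404.2] rot [-3.14  -0.     2.834] F [-0.54 -0.14 -0.09] w 91.8
shift m [-0.5414 -0.2819 -0.0206] turn [-1.000e-03  1.000e-03  1.507e+00]
time: 0.98
tool_pos: [375.1, 283.4, 425.1]
tcp_rot: [3.141, -0.0, 2.078]
contact_force: [0.8, -0.9, 0.6]
grip_width: 29.9
t 0.98 pos [375.1 283.4 425.1] rot [ 3.141 -0.     2.078] F [ 0.82 -0.89  0.57] w 29.9
shift m [-2.928e-01  8.260e-02  2.000e-04] turn [ 0.001 -0.     0.752]
```

```bash

python3 -m pendant '[[[-0.03,0.008,0],[0,0,0.08],0],[[-0.06,0.017,0],[0,0,0.16],0],[[-0.09,0.025,0],[0,0,0.24],0],[[-0.12,0.034,0],[0,0,0.32],0],[[-0.15,0.042,0],[0,0,0.4],0],[[-0.18,0.051,0],[0,0,0.48],0],[[-0.21,0.059,0],[0,0,0.56],0],[[-0.24,0.068,0],[0,0,0.64],0],[[-0.27,0.076,0],[0,0,0.71],0],[[-0.293,0.083,0],[0,0,0.752],0]]'
python3 goto.py 589.5 67.6 425
python3 - <<'E'
from h import *
w=snap('wrist','w1');a=snap('scene','s1')
C=np.zeros((600,800,3),np.uint8)
C[:360,:480]=cv2.resize(w['color'],(480,360));C[:300,480:800]=cv2.resize(a['color'][140:260,230:358],(320,300),interpolation=cv2.INTER_CUBIC)
cv2.imwrite('pics/c1.png',C[:360,:,::-1])
E
```

```text
time: 1.82
tool_pos: [591.1, 67.8, 424.9]
tcp_rot: [3.141, 0.001, 1.325]
contact_force: [0.4, 1.2, 0.8]
grip_width: 0.7
t 1.82 pos [591.1  67.8 424.9] rot [3.141e+00 1.000e-03 1.325e+00] F [0.45 1.21 0.78] w 0.7
shift m [-0.0006 -0.0016 -0.0001] turn [ 0.     0.001 -0.002]
```

View pics/w1.png

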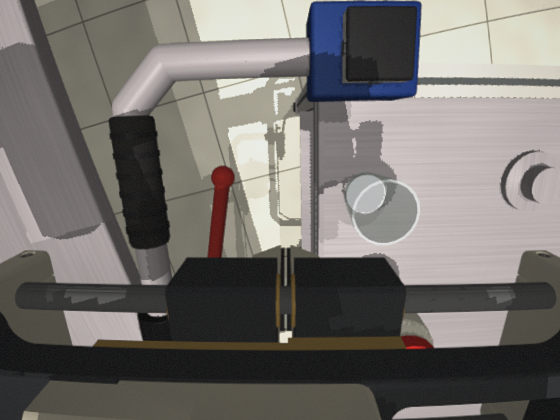

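```bash

python3 - <<'E'
from h import *
from scipy.spatial.transform import Rotation as Ro
w=load('w1'); o=get_obs();R=Ro.from_euler('xyz',o['tcp_rot']).as_matrix()
for z in(112,140,178):
  print(z,proj(w,[o['tool_pos']+R@np.array([x,y,z]) for x,y in((9.5,-19),(9.5,19))]).round(0).tolist())
b=onz(w,(222.5,177),170);print('ball',b)
g=[onz(w,p,186) for p in((132,116),(150,246))];print('bar dir',np.degrees(np.arctan2(*(g[0]-g[1])[1::-1])),g)
l=onz(w,(216.5,256),170);print(l,np.degrees(np.arctan2(*(b-l)[1::-1])))
E
```

```text
112 [[232.0, 324.0], [342.0, 324.0]]
140 [[243.0, 284.0], [331.0, 284.0]]
178 [[252.0, 249.0], [321.0, 249.0]]
ball [553.90260624 113.23959071 170.        ]
bar dir 76.74730056678621 [array([509.73209713, 170.98072006, 186.        ]), array([487.87900372,  78.19354552, 186.        ])]
[529.6195576   51.96667878 170.        ] 68.38109737724997
```

View pics/c1.png

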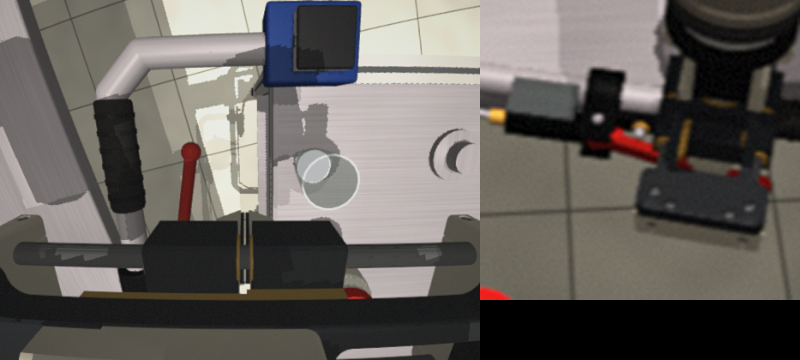

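```bash

python3 -m pendant '[[[0,0,0.006],[0,0,0],0],[[0,0,0.02],[0,0,0],0],[[0,0,0.035],[0,0,0],0],[[0,0,0.05],[0,0,0],0],[[0,0,0.065],[0,0,0],0],[[0,0,0.08],[0,0,0],0],[[0,0,0.093],[0,0,0],0],[[0,0,0.102],[0,0,0],0],[[0,0,0.102],[0,0,0],0],[[0,0,0.102],[0,0,0],0]]'
python3 goto.py 589.5 67.6 323
python3 - <<'E'
from h import *
w=snap('wrist','w2');a=snap('side','d2')
C=np.zeros((440,800,3),np.uint8)
C[:300,:400]=cv2.resize(w['color'],(400,300));C[:440,400:800]=cv2.resize(a['color'][130:262,230:350],(400,440),interpolation=cv2.INTER_CUBIC)
cv2.imwrite('pics/c2.png',C[:,:,::-1])
E
```

```text
time: 2.75
tool_pos: [589.6, 71.0, 322.8]
tcp_rot: [-3.141, 0.0, 1.332]
contact_force: [0.3, 0.7, 0.4]
grip_width: 0.2
t 2.75 pos [589.6  71.  322.8] rot [-3.141  0.     1.332] F [0.34 0.67 0.39] w 0.2
shift m [-0.0034  0.0007 -0.0002] turn [-0.001  0.     0.006]
```

View pics/c2.png

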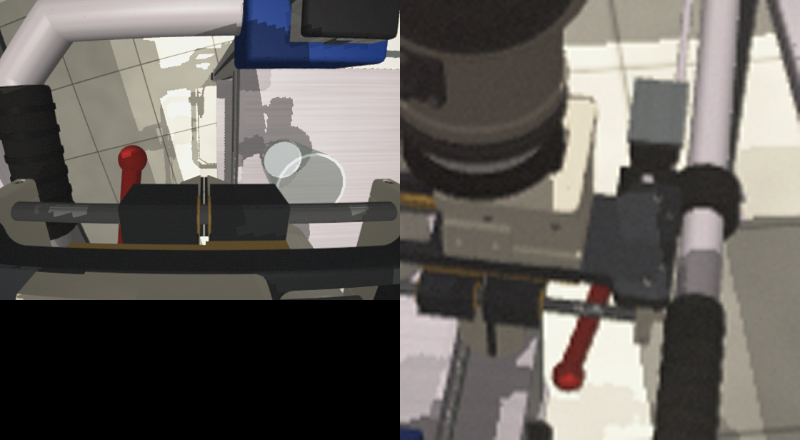

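```bash
cat > st.py <<'E'
from h import *
o=get_obs();n=np.array([.97,-.242,0]);u=np.array([.242,.97,0])
print('t',round(o['time'],2),'pos',o['tool_pos'].round(1),'back_n',round((o['tool_pos']-[544,81,0])@n-19,1),'Fn',round(o['contact_force']@n,2),'F',o['contact_force'].round(1),'M',o['moment'].round(2),'w',round(o['grip_width'],1))
E
python3 st.py
python3 -m pendant '[[[0,-0.002,-0.005],[0,0,0],0],[[0,-0.006,-0.005],[0,0,0],0],[[0,-0.012,-0.005],[0,0,0],0],[[0,-0.018,-0.005],[0,0,0],0],[[0,-0.021,-0.005],[0,0,0],0],[[0,-0.022,-0.005],[0,0,0],0],[[0,-0.022,-0.005],[0,0,0],0]]'
python3 st.py
python3 -m pendant '[[[0,-0.001,0],[0,0,0],0],[[0,-0.002,0],[0,0,0],0],[[0,-0.003,0],[0,0,0],0],[[0,-0.004,0],[0,0,0],0],[[0,-0.004,0],[0,0,0],0]]'
python3 st.py
python3 -m pendant '[[[0,-0.001,0],[0,0,0],0],[[0,-0.002,0],[0,0,0],0],[[0,-0.003,0],[0,0,0],0],[[0,-0.004,0],[0,0,0],0],[[0,-0.004,0],[0,0,0],0]]'
python3 st.py
```

```text
t 2.85 pos [590.1  70.8 323.7] back_n 28.2 Fn -0.19 F [-0.2  0.  -0.8] M [-0.13  0.09  0.04] w 0.5
time: 3.43
tool_pos: [568.3, 75.9, 327.8]
tcp_rot: [3.142, -0.0, 1.332]
contact_force: [0.3, -0.0, 0.5]
grip_width: 0.5
t 3.43 pos [568.3  75.9 327.8] back_n 5.8 Fn 0.3 F [ 0.3 -0.   0.5] M [-0.11  0.08 -0.06] w 0.5
time: 3.85
tool_pos: [564.7, 76.7, 327.6]
tcp_rot: [-3.141, -0.0, 1.332]
contact_force: [-0.2, 0.2, -0.2]
grip_width: 0.2
t 3.85 pos [564.7  76.7 327.6] back_n 2.1 Fn -0.24 F [-0.2  0.2 -0.2] M [-0.04  0.02  0.  ] w 0.2
time: 4.27
tool_pos: [560.8, 77.8, 327.8]
tcp_rot: [3.141, -0.0, 1.332]
contact_force: [2.1, 0.2, -0.6]
grip_width: 0.7
t 4.27 pos [560.8  77.8 327.8] back_n -1.9 Fn 2.03 F [ 2.1  0.2 -0.6] M [-0.06 -0.14 -0.02] w 0.7
```

```bash

python3 -m pendant '[[[0,-0.001,0],[0,0,0],0],[[0,-0.002,0],[0,0,0],0],[[0,-0.003,0],[0,0,0],0],[[0,-0.004,0],[0,0,0],0],[[0,-0.004,0],[0,0,0],0]]'
python3 st.py
python3 -m pendant '[[[0,-0.001,0],[0,0,0],0],[[0,-0.002,0],[0,0,0],0],[[0,-0.003,0],[0,0,0],0],[[0,-0.003,0],[0,0,0],0]]'
python3 st.py
```

```text
time: 4.68
tool_pos: [556.9, 78.7, 327.8]
tcp_rot: [3.142, -0.0, 1.332]
contact_force: [1.8, 0.0, 0.5]
grip_width: 0.6
t 4.68 pos [556.9  78.7 327.8] back_n -6.0 Fn 1.73 F [1.8 0.  0.5] M [-0.02 -0.22 -0.04] w 0.6
time: 5.02
tool_pos: [553.9, 79.4, 327.7]
tcp_rot: [-3.142, -0.0, 1.332]
contact_force: [3.0, 0.5, 0.1]
grip_width: 0.5
t 5.02 pos [553.9  79.4 327.7] back_n -9.0 Fn 2.74 F [3.  0.5 0.1] M [-0.04 -0.26 -0.  ] w 0.5
```

```bash

python3 -m pendant '[[[0,-0.0005,0],[0,0,0],0],[[0,-0.001,0],[0,0,0],0],[[0,-0.0015,0],[0,0,0],0],[[0,-0.0015,0],[0,0,0],0]]'
python3 st.py
python3 -m pendant '[[[0,-0.0005,0],[0,0,0],0],[[0,-0.001,0],[0,0,0],0],[[0,-0.001,0],[0,0,0],0]]'
python3 st.py
```

```text
time: 5.35
tool_pos: [552.6, 79.7, 327.7]
tcp_rot: [3.142, -0.0, 1.332]
contact_force: [2.7, 0.4, 0.6]
grip_width: 0.3
t 5.35 pos [552.6  79.7 327.7] back_n -10.4 Fn 2.54 F [2.7 0.4 0.6] M [-0.   -0.24 -0.02] w 0.3
time: 5.6
tool_pos: [551.6, 80.0, 327.7]
tcp_rot: [3.142, -0.0, 1.332]
contact_force: [2.4, 0.6, 0.5]
grip_width: 0.6
t 5.6 pos [551.6  80.  327.7] back_n -11.4 Fn 2.15 F [2.4 0.6 0.5] M [ 0.02 -0.28 -0.04] w 0.6
```

```bash

python3 -m pendant '[[[0,-0.0005,0],[0,0,0],0],[[0,-0.001,0],[0,0,0],0],[[0,-0.0015,0],[0,0,0],0],[[0,-0.0015,0],[0,0,0],0]]'
python3 st.py
```

```text
time: 5.93
tool_pos: [550.1, 80.3, 327.7]
tcp_rot: [3.142, -0.0, 1.332]
contact_force: [2.3, 0.5, 0.5]
grip_width: 0.7
t 5.93 pos [550.1  80.3 327.7] back_n -12.9 Fn 2.13 F [2.3 0.5 0.5] M [ 0.02 -0.29 -0.  ] w 0.7
```

```bash

python3 -m pendant '[[[0,-0.0005,0],[0,0,0],0],[[0,-0.001,0],[0,0,0],0],[[0,-0.001,0],[0,0,0],0]]'
python3 st.py
```

```text
time: 6.18
tool_pos: [549.2, 80.6, 327.7]
tcp_rot: [3.142, -0.0, 1.332]
contact_force: [2.5, 0.6, 0.1]
grip_width: 0.1
t 6.18 pos [549.2  80.6 327.7] back_n -13.9 Fn 2.31 F [2.5 0.6 0.1] M [ 0.05 -0.28 -0.08] w 0.1
```

```bash
cat > ok.py <<'E'
from h import *
import sys
f=get_obs()['contact_force'];F=f@np.array([.97,-.242,0]);sys.exit(0 if F<5 else 1)
E
python3 -m pendant '[[[0,-0.0005,0],[0,0,0],0],[[0,-0.001,0],[0,0,0],0],[[0,-0.001,0],[0,0,0],0]]' >/dev/null; python3 st.py; python3 ok.py &&
python3 -m pendant '[[[0,-0.0005,0],[0,0,0],0],[[0,-0.001,0],[0,0,0],0],[[0,-0.001,0],[0,0,0],0]]' >/dev/null; python3 st.py; python3 ok.py &&
python3 -m pendant '[[[0,-0.0005,0],[0,0,0],0],[[0,-0.001,0],[0,0,0],0],[[0,-0.001,0],[0,0,0],0]]' >/dev/null; python3 st.py; python3 ok.py &&
python3 -m pendant '[[[0,-0.0005,0],[0,0,0],0],[[0,-0.001,0],[0,0,0],0],[[0,-0.001,0],[0,0,0],0]]' >/dev/null; python3 st.py
```

```text
t 6.43 pos [548.3  80.8 327.8] back_n -14.8 Fn 2.93 F [ 3.2  0.7 -0.1] M [ 0.11 -0.44 -0.12] w 0.5
t 6.68 pos [547.5  81.  327.8] back_n -15.6 Fn 4.87 F [ 5.5  1.7 -0.7] M [ 0.12 -0.65 -0.12] w 0.5
t 6.93 pos [546.8  81.2 327.9] back_n -16.4 Fn 6.56 F [ 7.   0.8 -1.3] M [ 0.17 -0.96 -0.09] w 0.4
t 6.93 pos [546.8  81.2 327.9] back_n -16.4 Fn 6.56 F [ 7.   0.8 -1.3] M [ 0.17 -0.96 -0.09] w 0.4
```

```bash

python3 - <<'E'
from h import *
w=snap('wrist','w3');a=snap('side','d3')
C=np.zeros((440,800,3),np.uint8)
C[:300,:400]=cv2.resize(w['color'][100:310,60:340],(400,300));C[:440,400:800]=cv2.resize(a['color'][130:262,230:350],(400,440),interpolation=cv2.INTER_CUBIC)
cv2.imwrite('pics/c3.png',C[:,:,::-1])
E
```

```text
(no output)
```

View pics/c3.png

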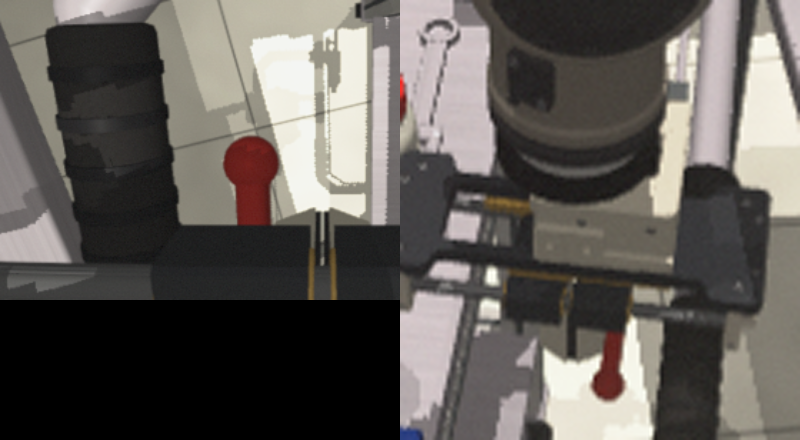

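```bash

python3 - <<'E'
from h import *
d=load('d3');w=load('w3');d0=load('d0')
n=np.array([.97,-.242]);
for c,p in((d0,(280.6,242.2)),(d,(292.4,245.2)),(w,(251*.7+60,163*.7+100))):
  b=onz(c,p,169);print(b,'n from pin',(b[:2]-[495.6,-5.6])@n)
E
python3 -m pendant '[[[0,-0.0005,0],[0,0,0],0],[[0,-0.001,0],[0,0,0],0],[[0,-0.001,0],[0,0,0],0]]' >/dev/null; python3 st.py
```

```text
[552.59748852 113.67944153 169.        ] n from pin 26.42193901215438
[532.50651258 121.90716628 169.        ] n from pin 4.942582967042255
[533.27984619 120.57051802 169.        ] n from pin 6.016185443119726
t 7.28 pos [546.1  81.5 327.9] back_n -17.1 Fn 7.59 F [ 8.3  1.7 -2.7] M [ 0.09 -1.19 -0.05] w 0.1
```

```bash

python3 -m pendant '[[[0,-0.0005,0],[0,0,0],0],[[0,-0.001,0],[0,0,0],0],[[0,-0.0015,0],[0,0,0],0],[[0,-0.0015,0],[0,0,0],0]]' >/dev/null; python3 st.py
python3 -m pendant '[[[0,-0.0005,0],[0,0,0],0],[[0,-0.001,0],[0,0,0],0],[[0,-0.001,0],[0,0,0],0]]' >/dev/null; python3 st.py
```

```text
t 7.62 pos [545.1  81.7 328. ] back_n -18.1 Fn 10.42 F [11.   1.2 -4.2] M [ 0.09 -1.63 -0.01] w 0.5
t 7.87 pos [544.5  81.9 328.1] back_n -18.7 Fn 12.43 F [13.1  1.3 -4.6] M [-0.04 -1.97 -0.04] w 0.7
```

```bash

python3 -m pendant '[[[0,0,0],[0,0,0],0],[[0,0,0],[0,0,0],0],[[0,0,0],[0,0,0],0],[[0,0,0],[0,0,0],0],[[0,0,0],[0,0,0],0],[[0,0,0],[0,0,0],0],[[0,0,0],[0,0,0],0],[[0,0,0],[0,0,0],0],[[0,0,0],[0,0,0],0],[[0,0,0],[0,0,0],0]]' >/dev/null; python3 st.py
python3 -m pendant '[[[0,0,0],[0,0,0],0],[[0,0,0],[0,0,0],0],[[0,0,0],[0,0,0],0],[[0,0,0],[0,0,0],0],[[0,0,0],[0,0,0],0],[[0,0,0],[0,0,0],0],[[0,0,0],[0,0,0],0],[[0,0,0],[0,0,0],0],[[0,0,0],[0,0,0],0],[[0,0,0],[0,0,0],0]]' >/dev/null; python3 st.py
python3 -m pendant '[[[0,0,0],[0,0,0],0],[[0,0,0],[0,0,0],0],[[0,0,0],[0,0,0],0],[[0,0,0],[0,0,0],0],[[0,0,0],[0,0,0],0]]' >/dev/null; python3 st.py
```

```text
t 8.7 pos [544.5  81.8 328.1] back_n -18.7 Fn 12.55 F [12.9 -0.2 -4.8] M [-0.03 -1.92 -0.08] w 0.4
t 9.53 pos [544.5  81.8 328.1] back_n -18.7 Fn 11.59 F [12.2  1.  -4.6] M [-0.02 -1.93 -0.07] w 0.3
t 9.95 pos [544.5  81.8 328. ] back_n -18.7 Fn 12.41 F [13.1  1.3 -4.9] M [ 0.02 -1.94 -0.06] w 0.3
```

```bash

python3 -m pendant '[[[0,0.001,0],[0,0,0],0],[[0,0.002,0],[0,0,0],0],[[0,0.003,0],[0,0,0],0],[[0,0.004,0],[0,0,0],0],[[0,0.005,0],[0,0,0],0],[[0,0.006,0],[0,0,0],0],[[0,0.007,0],[0,0,0],0],[[0,0.008,0],[0,0,0],0],[[0,0.009,0],[0,0,0],0],[[0,0.01,0],[0,0,0],0]]' >/dev/null; python3 st.py
python3 -m pendant '[[[0,0.001,0],[0,0,0],0],[[0,0.002,0],[0,0,0],0],[[0,0.003,0],[0,0,0],0],[[0,0.004,0],[0,0,0],0],[[0,0.005,0],[0,0,0],0],[[0,0.006,0],[0,0,0],0],[[0,0.007,0],[0,0,0],0],[[0,0.008,0],[0,0,0],0],[[0,0.009,0],[0,0,0],0],[[0,0.01,0],[0,0,0],0]]' >/dev/null; python3 st.py
python3 -m pendant '[[[0,0.001,0],[0,0,0],0],[[0,0.002,0],[0,0,0],0],[[0,0.003,0],[0,0,0],0],[[0,0.004,0],[0,0,0],0],[[0,0.005,0],[0,0,0],0],[[0,0.006,0],[0,0,0],0],[[0,0.007,0],[0,0,0],0],[[0,0.008,0],[0,0,0],0],[[0,0.008,0],[0,0,0],0]]' >/dev/null; python3 st.py
```

```text
t 10.78 pos [552.5  79.5 327.6] back_n -10.4 Fn 1.23 F [ 1.2 -0.4  1.2] M [-0.28 -0.07 -0.05] w 0.6
t 11.62 pos [562.4  77.3 327.7] back_n -0.2 Fn 1.41 F [ 1.2 -0.9 -0.7] M [-0.21 -0.06 -0.02] w 0.7
t 12.37 pos [570.3  75.4 327.7] back_n 7.9 Fn -0.23 F [-0.   0.8  0.7] M [-0.13  0.15  0.01] w 0.2
```

Now I move clear: out another 20 mm, then up.

```bash

python3 -m pendant '[[[0,0.004,0],[0,0,0],0],[[0,0.01,0],[0,0,0],0],[[0,0.016,0],[0,0,0],0],[[0,0.02,0],[0,0,0],0],[[0,0.02,-0.006],[0,0,0],0],[[0,0.02,-0.02],[0,0,0],0],[[0,0.02,-0.04],[0,0,0],0],[[0,0.02,-0.06],[0,0,0],0],[[0,0.02,-0.08],[0,0,0],0],[[0,0.02,-0.1],[0,0,0],0]]' >/dev/null; python3 st.py
python3 -m pendant '[[[0,0,-0.02],[0,0,0],0],[[0,0,-0.04],[0,0,0],0],[[-0.01,0,-0.055],[0,0,0],0],[[-0.04,0,-0.06],[0,0,0],0],[[-0.07,0,-0.06],[0,0,0],0],[[-0.1,0,-0.06],[0,0,0],0],[[-0.13,0,-0.06],[0,0,0],0],[[-0.145,0,-0.06],[0,0,0],0],[[-0.15,0,-0.06],[0,0,0],0],[[-0.15,0,-0.06],[0,0,0],0]]' ; python3 st.py
python3 - <<'E'
from h import *
w=snap('scene','s4');a=snap('side','d4')
C=np.hstack([cv2.resize(c['color'],(400,300)) for c in(w,a)])
C=np.vstack([C,cv2.resize(np.hstack([w['color'][155:235,230:390],a['color'][180:260,230:390]]),(800,200))])
cv2.imwrite('pics/c4.png',C[:,:,::-1])
E
```

```text
t 13.2 pos [589.4  70.7 429.1] back_n 27.6 Fn 0.15 F [ 0.4  0.8 -0.6] M [-0.1   0.04  0.  ] w 0.8
time: 14.03
tool_pos: [553.8, -76.0, 488.1]
tcp_rot: [3.141, -0.0, 1.33]
contact_force: [0.2, -0.7, 0.6]
grip_width: 0.5
t 14.03 pos [553.8 -76.  488.1] back_n 28.5 Fn 0.36 F [ 0.2 -0.7  0.6] M [-0.07  0.06  0.03] w 0.5
```

View pics/c4.png

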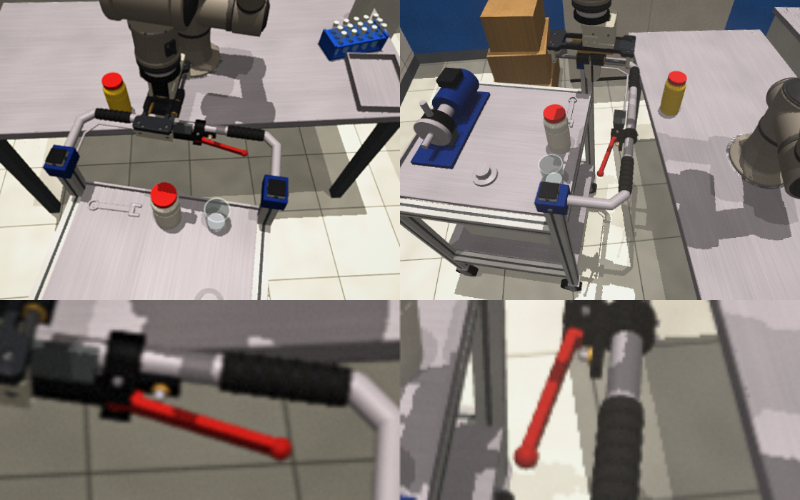

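The ball tip is back at (343,214) in the scene view and (280,243) in the side view, the same as at the start. The bottle, beaker and spanner stand where they were, and the robot is clear.

```bash
python3 -m pendant '[[[0,0,0],[0,0,0],0],[[0,0,0],[0,0,0],0],[[0,0,0],[0,0,0],0]]'; python3 -c "from plant import close_job; print(close_job())"
```

```text
time: 14.38
tool_pos: [554.3, -74.1, 487.7]
tcp_rot: [-3.142, -0.0, 1.333]
contact_force: [-0.9, -0.3, 0.5]
grip_width: 0.6
the job is handed in; nothing more can be done
None
```

The brake lever check is done and handed in at 14.4 s: the lever stops short of the push bar.

- **Press:** I pressed the lever towards the bar with the back of the closed fingers. It moved on its spring at 2–3 N and came up firm after about 15 mm at the pad (about 0.16 rad), with a clear gap left to the rubber grip.
- **Hold:** I held it at about 12–13 N for just over 2 s. The moment readings put the contact at pad height, so the force was on the lever and not on anything else.
- **Return:** I eased it back at about 12 mm/s and then moved out and up.
- **Last checks:** The pictures show the ball tip back at its starting pixels to within one pixel. The bottle, beaker and spanner look unmoved, the robot is clear and the contact force is within the noise of about 1 N.
- **Disagreement:** On the stop, the tool still crept about 0.7 mm for each mm commanded. I put this down to give in the fingers and arm. I did not re-measure the lever angle at full force.

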